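Tip the walnut blank onto the planing board and seat it against the stop

TASK

Without grasping anything, push the standing dark walnut blank near its top so that it tips over towards the wooden stop and lands flat inside the blue taped outline on the white board. Then push it along the board by its near end until its far end sits snug against the stop, still inside the outline, and take the fingers away. Do not pinch or lift the blank or shove it along while it stands, and leave the glue bottle, tape measure, clamp and green offcut where they are.

Things in the scene. Friction and masses are not known exactly. Their poses are not given: they have to be found in the camera images.
- board: Fixed white board lying on the table, 260 (x) x 120 (y) x 12 mm; origin: centre of underside; x along its length to the stop, z up. Stop: brown strip on top at the +x end (x = 110 to 130 mm), 100 mm long across, rising 22 mm above the top. Blue tape on top marks the outline: lines along x at y = +-45 mm and a cross line at x = -117 mm; the stop closes the other end. Place and yaw vary.
- stop_face (a point): Middle of the stop's face that looks to the board's -x, 26 mm above the table (board x = 110 mm, y = 0).
- blank: Loose dark walnut blank, 28 (x) x 40 (y) x 140 (z) mm, 0.08 to 0.16 kg. Starts standing on end on the board, in the outline's end away from the stop, a broad face towards it. Origin: centre of its foot; z to its top end; x square to the broad faces, towards the stop (within 5 degrees of board x). Tipped right, it lies 28 mm thick, top end some 20 to 60 mm short of the stop.
- blank_foot (a point): Centre of the blank's foot end face (same as its origin).
- blank_top (a point): Centre of the blank's top end face, 140 mm along its z from the foot; this is the end that must meet the stop.
- glue: Bystander: white standing glue bottle with yellow label and orange cap, 52 mm across, 130 mm high; origin at the centre of its underside. Stands beside the board.
- offcut: Bystander: offcut of square timber painted green, standing, 38 x 38 x 70 mm high; origin at the centre of its underside. Stands beside the board.
- tape: Bystander: yellow and black tape measure, 65 x 36 x 56 mm high (plus an 8 mm steel tab); origin at the centre of its underside. Stands beside the board.
- clamp: Bystander: bar clamp lying flat beside the board: steel bar 200 mm along its x, blue jaws and black lever reaching to 66 mm on its +y side, 26 mm high; origin under the middle of the bar.
Mind the look-alikes: they are no part of the job. There is more than one size of the blank; the job needs the middle-sized.

How it is judged:
By the outcome, as a careful person would: the job done as asked, in the order asked, and still so for the second after the job is handed in, with the robot touching nothing.
It also fails if it takes over 40 s, if anything falls off the work surface, if the arm or the gripper's body presses on something with over 40 N, if the wrist force passes 120 N, or if a joint passes its speed limit or range.

ROBOT

A 6-joint arm with a two-finger parallel gripper is mounted at the origin on the work surface. World frame = base frame: x ahead of the robot, y to its left, z up, the work surface at z = 0. Lengths are in mm, angles in rad, forces in N, time in s.
With the tool pointing down it reaches from about 400 to 825 mm from the base axis. Payload 7 kg.
Tool frame: the origin (TCP) lies midway between the tips of the shut fingers; the grasp point (between the pads) lies robot.pinch_z behind it (robot.pinch_z is the distance from the TCP to the grasp point, in mm); y points along the fingers, x is the direction in which the jaws open and shut, and the axes are right-handed (so a half turn about y gives the same grasp; the last joint's range is limited). The gripper opens to 85 mm and grips with 20 to 120 N. Pads are 22 mm wide; open, the fingers measure 114 mm over their backs; the gripper's body (76 mm by 85 mm) begins 54 mm behind the grasp point. The pads swing forward as they close: fully open they stand 13 mm farther back than shut.
Start: joints at [1.545, 0.359, 0.012, 0, -1.224, -0.288], TCP at [208.364, 642.012, 231.302] pointing down, gripper open.
Joint ranges: [-3.07, 3.07], [-1.43, 2.12], [-1.02, 1.25], [-3.03, 1.67], [-3.05, -0], [-3.03, 3.03]. Speed limits (rad/s): [2.39, 2.39, 3.01, 3.14, 3.14, 3.14].

INTERFACE

Orientations are given as [roll, pitch, yaw] about the fixed x, y, z axes, in that order (R = Rz(yaw) Ry(pitch) Rx(roll)).
In Python, from cell import robot gives the robot as it stands. The module is installed in compiled form; this text tells all that it offers.
- The arm moves only by the tool step_arm, never from a script. Its argument "moves" is a list of rows, each a list of 7 numbers: the shift along the tool's x, y, z in cm, then the turn, a rotation vector about the tool's x, y, z in rad, then the opening, from 0 (shut) to 1 (fully open). A call has 1 to 10 rows; each row shifts and turns the commanded pose from where the row before left it, along the tool's axes as they then stand; what a row does not reach is not made up. A row lasts 1/10 s, in which the tool goes at most 50 mm and 8.59 degrees, less where a joint would pass 70% of its speed; a pose out of reach is approached as far as the arm can. A call is refused whole if a number of a shift passes 5 or a number of a turn 0.15, either way. A call with a gripper value outside its range is refused whole. The fingers move at their own pace and stop on an object; the grip force is fixed at half the most. Time passes only in rows, so rows that do not move let the fingers close. It gives the time, the measured TCP pose, the force and the opening at its end, in the units of the state.
- robot.state(): the state, without advancing time (a new reading comes with each control period).
- robot.camera(name): name is "scene" or "side" or "wrist"; returns (picture, depth): 400x640x3 uint8, red, green, blue; 400x640 float32, mm along the optical axis (not along the pixel's ray), 0 where there is no reading.
- robot.camera_info(name): a dict with "fx", "fy", "cx", "cy" (pixels), "T" (4x4, takes a point from camera to world coordinates). Camera axes: x right, y down, z forward; pixel columns grow to the right and rows downward; lengths in mm; the calibration is good to about 2 mm. A picture is of the moment at which its call begins: read the wrist's pose just before it. camera_info takes no time and is no camera call; for the wrist camera it gives the pose at the moment of the call.
- robot.close_job(): hands the job in, once; it reports no verdict.
The state is a dict: "clock": time; "joints": joint angles; "qd": joint speeds; "joint_efforts": joint torques, N m; "tool_pos": TCP position; "orientation": TCP orientation; "wrist_force": force on the tool from outside, world axes, zero at the start; "ft_torque": the same for the moment, N m; "finger_gap": finger opening in mm.
Only numpy, scipy, OpenCV 4.12 (cv2) and the standard library are available. Lean on these libraries where they do the work, as an engineer would, in place of code of your own. Each camera call takes 0.05 s, during which the arm holds its last target. There are 200 camera calls.

## Working session

There is one attempt and no reset: what is moved stays moved. The work goes in short steps, Python scripts to look and compute and a tool call to move; the robot and the scene stay as the last step left them, time stands still between calls to the robot, and variables do not carry over. Pictures are saved under pics/ and viewed, about 8 in all and at most 12, crops included, and the job is handed in when it is done.

Besides the shell and the picture viewer there is one more tool, called after "Emit:" as name(argument=value, ...) on one line, values as JSON. step_arm: Moves the arm, as the interface text tells. Its arguments: {"type":"object","properties":{"moves":{"type":"array"}},"required":["moves"]}

```bash
mkdir -p pics; cat > h.py <<'E'
import numpy as np,cv2
from cell import robot
def grab(n,f=None):
    info=robot.camera_info(n); p,d=robot.camera(n)
    np.savez(f'{n}.npz',p=p,d=d,T=info['T'],K=[info[k] for k in('fx','fy','cx','cy')])
    if f: cv2.imwrite(f'pics/{f}.png',p[:,:,::-1])
    return load(n)
def load(n):
    z=np.load(f'{n}.npz'); return z['p'],z['d'],z['T'],z['K']
def cloud(v):
    p,d,T,K=v; r,c=np.mgrid[:400,:640]
    P=np.stack([(c-K[2])/K[0]*d,(r-K[3])/K[1]*d,d],-1)
    return P@T[:3,:3].T+T[:3,3]
def ray(v,u,w,z):
    T,K=v[2],v[3]; D=T[:3,:3]@np.array([(u-K[2])/K[0],(w-K[3])/K[1],1]); o=T[:3,3]
    return o+D*(z-o[2])/D[2]
E
python3 - <<'E'
from h import *
a=grab('scene','s1');b=grab('side','d1')
print(robot.state()); print(robot.pinch_z)
for v in(a,b): print(v[2].round(2).tolist(),v[3])
E
```

```text
{'clock': 0.1, 'joints': array([ 1.54507886e+00,  3.59339471e-01,  1.11872260e-02, -2.74452706e-04,
       -1.22406343e+00, -2.88099820e-01]), 'qd': array([-0.00169389, -0.001126  ,  0.00122238,  0.0018386 , -0.0006653 ,
        0.00123429]), 'joint_efforts': array([-1.54116558e-03, -5.84764874e+01,  2.94109565e+01,  6.95458084e+00,
       -3.20535197e-03,  9.42545668e-07]), 'tool_pos': array([208.27233219, 641.65114548, 230.46382948]), 'orientation': array([-1.57064040e+00, -1.43416326e-03, -1.88470718e+00]), 'wrist_force': array([-0.23839815, -0.62734836, -0.03547224]), 'ft_torque': array([0.02896108, 0.03380894, 0.03666224]), 'finger_gap': 85.35148442860304}
18.700000000000003
[[-0.81, 0.5, -0.3, 774.45], [0.59, 0.7, -0.4, 340.35], [0.01, -0.5, -0.86, 751.79], [0.0, 0.0, 0.0, 1.0]] [467.61539043 467.61539043 322.16146561 205.54679788]
[[0.91, -0.32, 0.26, 367.5], [-0.41, -0.71, 0.57, -410.72], [0.0, -0.62, -0.78, 702.07], [0.0, 0.0, 0.0, 1.0]] [477.65529937 477.65529937 316.85007055 200.86732987]
```

View pics/s1.png

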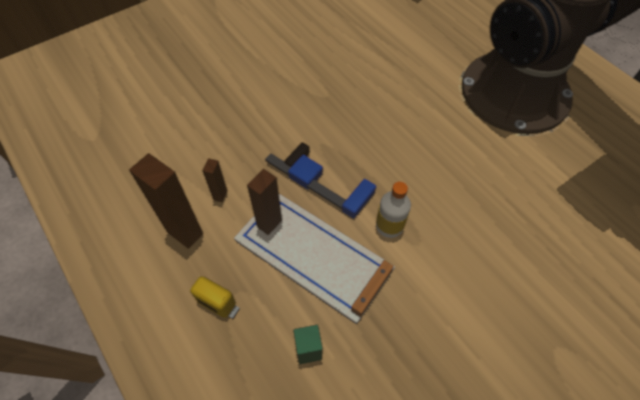

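View pics/d1.png

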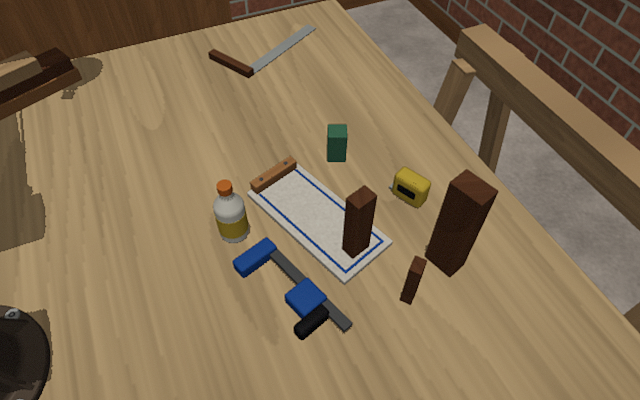

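Three dark blanks show. In the scene view the large one is at (165,200), the small one at (215,180) and the middle one at (265,205). The middle one stands on the board at the end away from the stop (372,288), which fits the description. Next I'll measure it and crop in to confirm.

```bash
python3 - <<'E'
from h import *
out=[]
for n in('scene','side'):
    v=load(n);p=v[0];W=cloud(v);z=W[...,2]
    hsv=cv2.cvtColor(p,cv2.COLOR_RGB2HSV)
    xy=(W[...,0]>150)&(W[...,0]<1000)&(v[1]>0)
    # white board top
    m=((hsv[...,1]<50)&(hsv[...,2]>120)&(z>4)&(z<20)&xy).astype(np.uint8)
    k,l,s,_=cv2.connectedComponentsWithStats(m); i=1+s[1:,4].argmax(); q=W[l==i]
    print(n,'board z',np.median(q[:,2]),cv2.minAreaRect(q[:,:2].astype(np.float32)))
    m=((hsv[...,2]<110)&(z>20)&xy).astype(np.uint8)
    k,l,s,c=cv2.connectedComponentsWithStats(m)
    for i in range(1,k):
        if s[i,4]<60: continue
        q=W[l==i]; t=q[q[:,2]>np.percentile(q[:,2],98)-5]
        print(' dark',c[i].round(),s[i,4],'zmax',np.percentile(q[:,2],98).round(1),cv2.minAreaRect(t[:,:2].astype(np.float32)))
    m=((hsv[...,0]>3)&(hsv[...,0]<18)&(hsv[...,1]>110)&(z>20)&(z<45)&xy).astype(np.uint8)
    k,l,s,c=cv2.connectedComponentsWithStats(m)
    for i in range(1,k):
        if s[i,4]<60: continue
        q=W[l==i];t=q[q[:,2]>30]; print(' brown',c[i].round(),s[i,4],np.percentile(q[:,2],95).round(1),cv2.minAreaRect(t[:,:2].astype(np.float32)))
    r=(150,330,140,440) if n=='scene' else (140,320,200,500)
    out.append(cv2.resize(p[r[0]:r[1],r[2]:r[3],::-1],(800,480))[:, :])
    for nm,(lo,hi,zl) in dict(glue=((8,150,150),(14,255,255),80),green=((45,80,20),(90,255,255),30),yel=((22,150,80),(32,255,255),30),blue=((105,120,50),(125,255,255),16)).items():
        mm=(cv2.inRange(hsv,lo,hi)>0)&(z>zl)&xy
        if mm.sum()>10: q=W[mm]; print('  ',nm,mm.sum(),np.median(q,0).round(),q.min(0).round(),q.max(0).round())
cv2.imwrite('pics/crop1.png',np.vstack([cv2.resize(o,(500,300)) for o in out]))
E
```

```text
scene board z 11.620671376830728 ((582.3047485351562, 55.255577087402344), (87.71697998046875, 222.9719696044922), 18.740337371826172)
 dark [301. 161.] 514 zmax 27.6 ((489.0417175292969, -95.77052307128906), (72.99956512451172, 71.01986694335938), 16.383914947509766)
 dark [166. 197.] 3071 zmax 198.2 ((743.3839721679688, -108.61333465576172), (38.99293518066406, 58.07343673706055), 16.988361358642578)
 dark [214. 177.] 604 zmax 98.9 ((652.5906982421875, -140.15103149414062), (28.49617576599121, 19.467435836791992), 37.50757598876953)
 dark [265. 200.] 1538 zmax 153.1 ((612.9668579101562, -29.744094848632812), (41.043209075927734, 29.44281578063965), 14.997387886047363)
 dark [360. 196.] 233 zmax 27.7 ((450.0326843261719, 22.676380157470703), (74.69879150390625, 29.626039505004883), 18.80632781982422)
 dark [397. 198.] 184 zmax 128.2 ((443.1676940917969, 100.74854278564453), (6.712926864624023, 19.821121215820312), 40.09811782836914)
 dark [391. 221.] 550 zmax 80.9 ((449.61993408203125, 103.53265380859375), (18.452953338623047, 48.095428466796875), 32.67190933227539)
 dark [371. 296.
[... 2952 characters left out ...]
857940673828, 21.126283645629883), 17.431241989135742)
 brown [355. 247.] 212 43.8 ((611.160888671875, -42.005855560302734), (20.899248123168945, 45.00324630737305), 76.54689025878906)
 brown [444. 258.] 346 43.9 ((732.3131713867188, -121.60177612304688), (29.471927642822266, 64.68197631835938), 48.06060791015625)
 brown [408. 293.] 100 43.2 ((643.70458984375, -150.71461486816406), (5.786586284637451, 19.104564666748047), 52.52271270751953)
   glue 123 [437.  93. 130.] [426.  82. 128.] [448. 103. 133.]
   green 505 [679. 177.  67.] [660. 163.  30.] [704. 208.  73.]
   yel 974 [750.  43.  53.] [411.   3.  30.] [786.  91.  62.]
   blue 1636 [480. -70.  26.] [ 413. -116.   16.] [530.  72.  31.]
```

View pics/crop1.png

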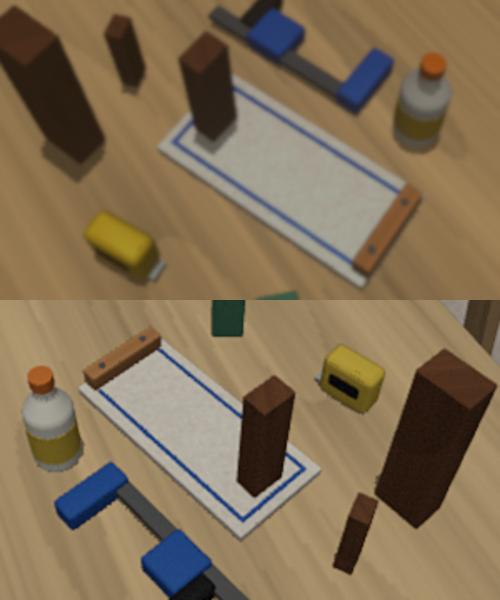

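The crop confirms it: the middle blank stands inside the outline at the end away from the stop, with its top at 152 mm and a 41 x 29 mm section. Board x points at 108.7° in the world. The foot is near board (-95, -2), and the stop face is near (546, 163). I'll turn so that tool z points along -board x, then move behind the blank.

Emit:
step_arm(moves=[[0,0,0,0,0.133,0,0],[0,0,0,0,0.133,0,0],[0,0,0,0,0.133,0,0],[0,0,0,0,0.133,0,0],[0,0,0,0,0.133,0,0],[0,0,0,0,0.133,0,0],[0,0,0,0,0.133,0,0],[-0.8,0,4.1,0,0,0,0],[-0.8,0,4.1,0,0,0,0],[-0.8,0,4.1,0,0,0,0]])

```text
clock: 1.1
tool_pos: [270.8, 531.7, 230.5]
orientation: [-1.57, -0.001, -2.815]
wrist_force: [0.4, -0.8, -0.2]
finger_gap: -0.0
```

Emit:
step_arm(moves=[[-0.8,0,4.1,0,0,0,0],[-0.8,0,4.1,0,0,0,0],[-0.8,0,4.1,0,0,0,0],[-0.8,0,4.1,0,0,0,0],[-0.8,0,4.1,0,0,0,0],[-0.8,0,4.1,0,0,0,0],[-0.8,0,4.1,0,0,0,0],[-0.8,0,4.1,0,0,0,0]])

```text
clock: 1.9
tool_pos: [436.5, 241.3, 231.2]
orientation: [-1.571, -0.0, -2.815]
wrist_force: [0.8, 1.6, 0.3]
finger_gap: -0.0
```

Emit:
step_arm(moves=[[-0.9,0,4.0,0,0,0,0],[-0.9,0,4.0,0,0,0,0],[-0.9,0,4.0,0,0,0,0],[-0.9,0,4.0,0,0,0,0],[-0.9,0,4.0,0,0,0,0],[-0.9,0,4.0,0,0,0,0],[-0.9,0,4.0,0,0,0,0],[-0.9,0,4.0,0,0,0,0],[-0.9,0,3.0,0,0,0,0],[0,0,0,0,0,0,0]])

```text
clock: 2.9
tool_pos: [626.1, -65.8, 229.9]
orientation: [-1.571, -0.002, -2.819]
wrist_force: [-0.7, 0.7, -1.2]
finger_gap: 0.2
```

```bash
cat >> h.py <<'E'
B0=np.array([581.2,58.9]);A=np.deg2rad(108.7);bx=np.array([np.cos(A),np.sin(A)]);by=np.array([-bx[1],bx[0]])
def bd(q): q=np.asarray(q)[...,:2]-B0; return np.stack([q@bx,q@by],-1)
def tcp(): t=robot.state()['tool_pos']; print('TCP board',bd(t).round(1),'z',t[2].round(1),t.round(1))
E
python3 -c "
from h import *
tcp(); grab('wrist','w1'); grab('side','d2')"
```

```text
TCP board [-132.5   -2.5] z 229.9 [626.1 -65.8 229.9]
```

View pics/d2.png

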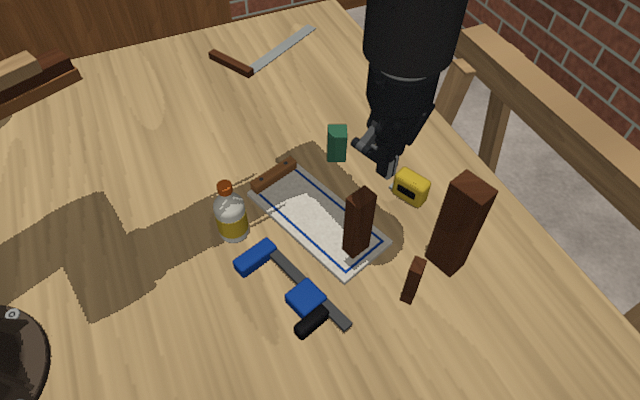

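The view shows the shut fingers above and behind the blank, which still stands at (358,220). I'll back off 15 mm and lower to z ≈ 132.

Emit:
step_arm(moves=[[0,0,1.5,0,0,0,0],[0,3.3,0,0,0,0,0],[0,3.3,0,0,0,0,0],[0,3.2,0,0,0,0,0],[0,0,0,0,0,0,0],[0,0,-1,0,0,0,0],[0,0,-0.5,0,0,0,0],[0,0,-0.5,0,0,0,0],[0,0,-0.5,0,0,0,0],[0,0,0,0,0,0,0]])

```text
clock: 4.0
tool_pos: [622.0, -52.4, 134.3]
orientation: [-1.571, 0.002, -2.815]
wrist_force: [-0.7, 0.3, -0.3]
finger_gap: -0.0
```

```bash
python3 -c "
from h import *
tcp()"
```

```text
TCP board [-118.5   -3. ] z 134.3 [622.  -52.4 134.3]
```

Emit:
step_arm(moves=[[0,0,-0.4,0,0,0,0],[0,0,-0.4,0,0,0,0],[0,0,-0.4,0,0,0,0],[0,0,-0.4,0,0,0,0],[0,0,-0.4,0,0,0,0],[0,0,-0.4,0,0,0,0]])

```text
clock: 4.6
tool_pos: [614.0, -30.1, 133.2]
orientation: [-1.571, -0.0, -2.816]
wrist_force: [-0.3, -0.1, -0.5]
finger_gap: -0.0
```

```bash
python3 -c "
from h import *
tcp(); v=grab('side','d3');p,d=v[:2];W=cloud(v)
cv2.imwrite('pics/d3c.png',cv2.resize(p[100:300,230:470,::-1],(720,600)))"
```

```text
TCP board [-94.8  -2.5] z 133.2 [614.  -30.1 133.2]
```

View pics/d3c.png

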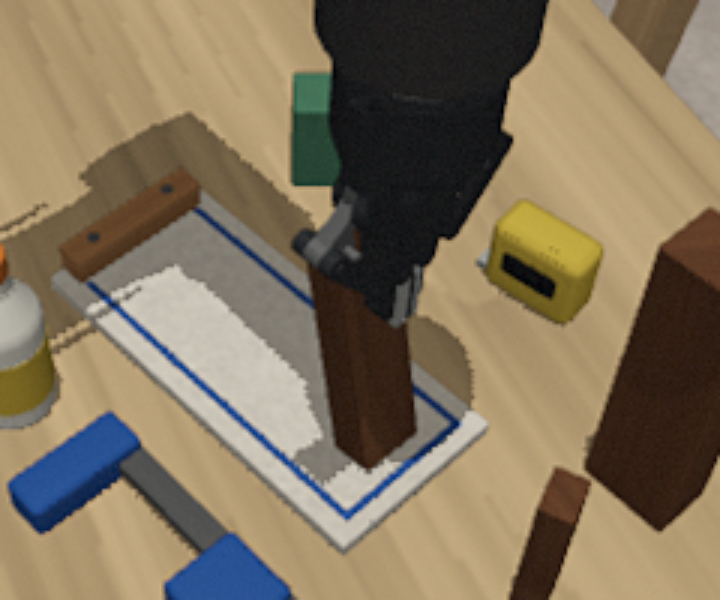

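The blank is tilting towards the stop and its foot has stayed in place. I'll keep pushing through the balance point.

Emit:
step_arm(moves=[[0,0,-0.4,0,0,0,0],[0,0,-0.4,0,0,0,0],[0,0,-0.4,0,0,0,0],[0,0,0,0,0,0,0],[0,0,0,0,0,0,0],[0,0,0,0,0,0,0],[0,0,0,0,0,0,0]])

```text
clock: 5.35
tool_pos: [610.3, -19.2, 133.3]
orientation: [-1.571, 0.0, -2.816]
wrist_force: [-0.1, -0.8, 0.4]
finger_gap: 0.2
```

```bash
cat >> h.py <<'E'
def blank(v):
    p=v[0];W=cloud(v);z=W[...,2];q=bd(W)
    hsv=cv2.cvtColor(p,cv2.COLOR_RGB2HSV)
    m=(z>35)&(z<46)&(abs(q[...,1])<60)&(q[...,0]>-130)&(q[...,0]<140)&(hsv[...,2]<115)&(v[1]>0)
    k,l,s,c=cv2.connectedComponentsWithStats(m.astype(np.uint8))
    for i in range(1,k):
        if s[i,4]>60:
            t=q[l==i]; print('top',c[i].round(),s[i,4],'z',np.median(z[l==i]).round(1),'x',np.percentile(t[:,0],[.5,99.5]).round(1),'y',np.percentile(t[:,1],[1,99]).round(1),cv2.minAreaRect(t.astype(np.float32)))
E
python3 -c "
from h import *
tcp()
for n in('side','scene'): blank(grab(n,n+'4'))
cv2.imwrite('pics/d4c.png',cv2.resize(load('side')[0][100:300,230:470,::-1],(720,600)))"
```

```text
TCP board [-83.3  -2.5] z 133.3 [610.3 -19.2 133.3]
top [323. 209.] 1542 z 40.4 x [-78.9  59.2] y [-25.   16.6] ((-9.30447769165039, -4.84874153137207), (42.0775032043457, 140.4748992919922), 87.80608367919922)
top [308. 245.] 1719 z 39.5 x [-76.4  61.9] y [-25.4  15. ] ((-7.601070404052734, -4.614696502685547), (40.628578186035156, 140.39366149902344), 87.48011779785156)
```

View pics/d4c.png

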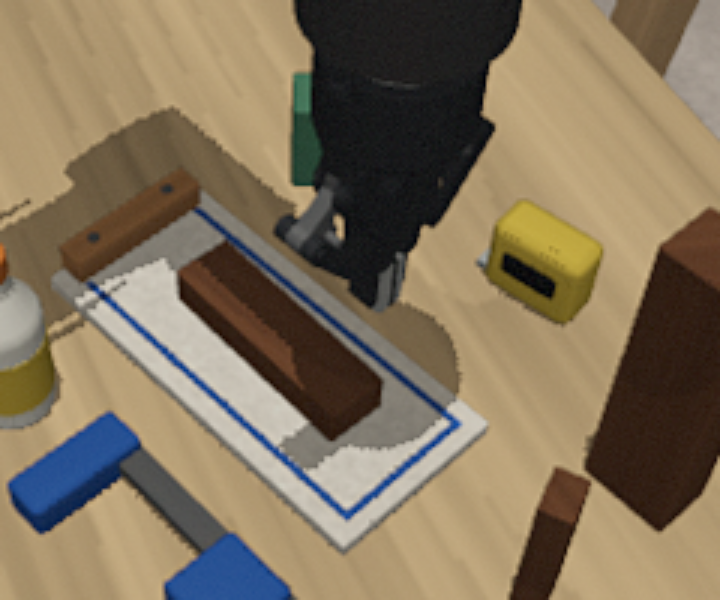

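The blank lies flat inside the outline: top at 40 mm, x from -78 to 60, y centre -4.7, yaw about -2.4°. That leaves a gap of about 50 mm to the stop. I'll back off behind the near end, lower to z ≈ 24 and shift 4 mm towards -y, so that the push also straightens it.

Emit:
step_arm(moves=[[-0.2,0,1.3,0,0,0,0],[-0.2,0,1.3,0,0,0,0],[0,2.9,0,0,0,0,0],[0,3,0,0,0,0,0],[0,3,0,0,0,0,0],[0,2,0,0,0,0,0],[0,0,0,0,0,0,0],[0,0,0,0,0,0,0]])

```text
clock: 6.25
tool_pos: [622.8, -43.2, 24.4]
orientation: [-1.57, -0.001, -2.816]
wrist_force: [-0.2, 1.0, 1.2]
finger_gap: -0.2
```

```bash
python3 -c "
from h import *
tcp()"
```

```text
TCP board [-110.1   -6.7] z 24.4 [622.8 -43.2  24.4]
```

Emit:
step_arm(moves=[[0,0,-0.6,0,0,0,0],[0,0,-0.6,0,0,0,0],[0,0,-0.6,0,0,0,0],[0,0,-0.5,0,0,0,0],[0,0,-0.5,0,0,0,0],[0,0,-0.5,0,0,0,0],[0,0,-0.5,0,0,0,0],[0,0,-0.5,0,0,0,0],[0,0,-0.5,0,0,0,0],[0,0,-0.3,0,0,0,0]])

```text
clock: 7.25
tool_pos: [605.8, 6.3, 24.3]
orientation: [-1.571, -0.0, -2.815]
wrist_force: [0.6, -1.9, 1.9]
finger_gap: 0.3
```

```bash
python3 -c "
from h import *
tcp()
for n in('side','scene'): blank(grab(n,n+'5'))"
```

```text
TCP board [-57.7  -6.5] z 24.3 [605.8   6.3  24.3]
top [300. 193.] 989 z 40.3 x [-45.3  93.2] y [-20.9  19.1] ((24.268035888671875, -1.0796356201171875), (141.3873748779297, 41.087921142578125), 0.028848586603999138)
top [324. 254.] 1743 z 39.5 x [-48.7  95.1] y [-20.9  15.2] ((20.59209442138672, -2.8561134338378906), (39.279380798339844, 150.47894287109375), 88.60750579833984)
```

Emit:
step_arm(moves=[[0,0,-0.3,0,0,0,0],[0,0,-0.3,0,0,0,0],[0,0,-0.3,0,0,0,0],[0,0,-0.2,0,0,0,0],[0,0,-0.1,0,0,0,0],[0,0,-0.1,0,0,0,0],[0,0,0,0,0,0,0]])

```text
clock: 8.05
tool_pos: [601.9, 18.3, 24.3]
orientation: [-1.571, 0.0, -2.816]
wrist_force: [0.4, -0.1, 0.3]
finger_gap: -0.2
```

Emit:
step_arm(moves=[[0,0,-0.1,0,0,0,0],[0,0,-0.1,0,0,0,0]])

```text
clock: 8.25
tool_pos: [601.3, 20.1, 24.3]
orientation: [-1.571, 0.0, -2.816]
wrist_force: [0.8, -0.8, -1.2]
finger_gap: 0.2
```

Emit:
step_arm(moves=[[0,0,-0.1,0,0,0,0],[0,0,0,0,0,0,0]])

```text
clock: 8.45
tool_pos: [600.9, 21.1, 24.3]
orientation: [-1.571, 0.0, -2.816]
wrist_force: [0.5, 0.3, 0.2]
finger_gap: -0.1
```

Emit:
step_arm(moves=[[0,0,-0.1,0,0,0,0],[0,0,0,0,0,0,0]])

```text
clock: 8.65
tool_pos: [600.6, 21.5, 24.3]
orientation: [-1.57, -0.0, -2.816]
wrist_force: [1.9, -5.0, 1.4]
finger_gap: 0.1
```

Emit:
step_arm(moves=[[0,0,-0.1,0,0,0,0],[0,0,0,0,0,0,0]])

```text
clock: 8.85
tool_pos: [600.4, 21.5, 24.5]
orientation: [-1.569, -0.001, -2.816]
wrist_force: [3.0, -8.6, 0.2]
finger_gap: -0.2
```

```bash
python3 -c "
from h import *
tcp()
for n in('side','scene'): blank(grab(n,n+'6'))
cv2.imwrite('pics/d6c.png',cv2.resize(load('scene')[0][170:330,230:422,::-1],(720,600)))"
```

```text
TCP board [-41.6  -6.2] z 24.5 [600.4  21.5  24.5]
top [292. 186.] 946 z 40.4 x [ 14.8 123.4] y [-21.2  18.8] ((70.86778259277344, -1.305633544921875), (42.4432487487793, 115.59699249267578), 89.11361694335938)
top [332. 259.] 1795 z 39.6 x [-32.7 111. ] y [-20.9  15.8] ((37.959205627441406, -1.7981224060058594), (39.67788314819336, 151.04083251953125), 89.5273666381836)
```

View pics/d6c.png

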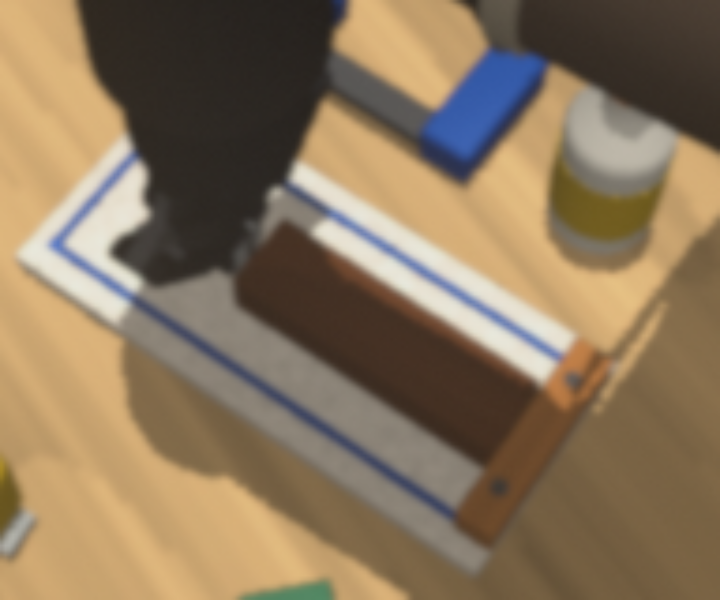

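The force rose to 9 N and the arm no longer moved forward. The picture shows the far end flush against the stop, inside the lines. I'll back away and rise.

Emit:
step_arm(moves=[[0,0,0.5,0,0,0,0],[0,0,1.5,0,0,0,0],[0,0,1.5,0,0,0,0],[0,-2,0.5,0,0,0,0],[0,-4,0,0,0,0,0],[0,-5,0,0,0,0,0],[0,-5,0,0,0,0,0],[0,-5,2,0,0,0,0],[0,0,2,0,0,0,0],[0,0,0,0,0,0,0]])

```text
clock: 9.95
tool_pos: [626.6, -53.8, 232.7]
orientation: [-1.57, 0.004, -2.818]
wrist_force: [-0.3, 0.0, -0.3]
finger_gap: -0.2
```

```bash
python3 -c "
from h import *
tcp()
for n in('side','scene'): blank(grab(n,n+'7'))
a=cv2.resize(load('side')[0][90:345,200:500,::-1],(700,595))
cv2.imwrite('pics/d7c.png',a)
v=load('side');q=bd(cloud(v));z=cloud(v)[...,2];s=cv2.cvtColor(v[0],cv2.COLOR_RGB2HSV)
m=(z>35)&(z<46)&(abs(q[...,1]+2)<15)&(abs(q[...,0]-110)<15)
for lo in range(96,124,2):
  k=m&(q[...,0]>=lo)&(q[...,0]<lo+2)
  if k.sum(): print(lo,k.sum(),s[k].mean(0).round(),z[k].mean().round(1))
print(robot.state()['wrist_force'])"
```

```text
TCP board [-121.4   -6.9] z 232.7 [626.6 -53.8 232.7]
top [302. 193.] 1508 z 40.3 x [-30.1 125. ] y [-36.4  18.7] ((50.3272705078125, -3.4936141967773438), (63.216461181640625, 165.81832885742188), 79.95288848876953)
top [334. 260.] 1855 z 39.5 x [-26.6 110.9] y [-21.   17.7] ((43.110435485839844, -1.5644054412841797), (142.51211547851562, 41.19133758544922), 0.7782940864562988)
96 15 [ 11. 151.  53.] 40.6
98 12 [ 11. 154.  53.] 40.4
100 13 [ 11. 152.  54.] 40.2
102 12 [ 12. 151.  54.] 40.6
104 15 [ 11. 150.  52.] 40.4
106 14 [ 12. 160.  56.] 40.5
108 13 [ 13. 152.  76.] 40.2
114 7 [ 15. 153.  97.] 36.2
116 6 [ 14. 151.  93.] 35.9
118 3 [ 14. 149.  92.] 35.7
120 2 [ 14. 154.  92.] 35.6
122 5 [ 14. 152.  96.] 35.3
[-0.05341315 -0.17356937 -0.13146294]
```

View pics/d7c.png

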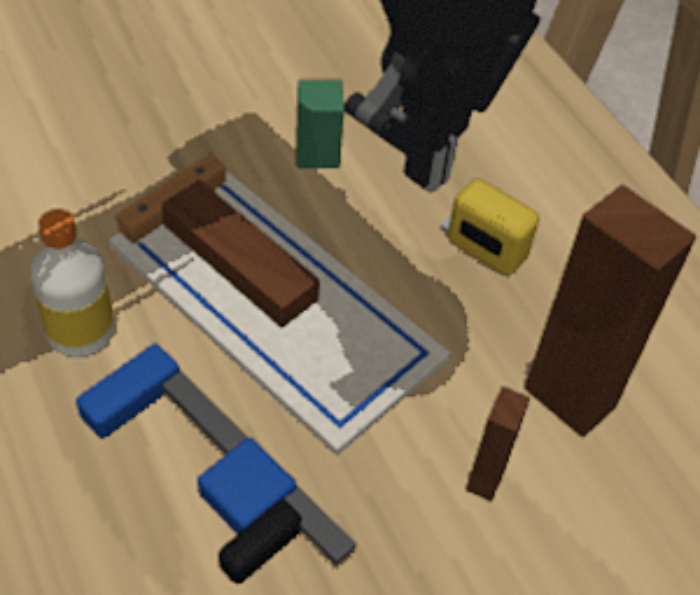

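The blank lies flat, square and snug to the stop, inside the lines. The arm is clear and nothing else has moved.

```bash
python3 -c "
from h import *
robot.close_job()"
```

```text
the job is handed in; nothing more can be done
```

The middle-sized walnut blank is tipped over and lies flat against the stop, inside the blue outline. The job was handed in after about 10 s of robot time.

**What I did:** I pushed the blank near its top with shut fingers until it fell towards the stop, and it landed about 50 mm short. I then pushed its near end until the force rose to 9 N and the arm stopped moving forward, and took the fingers away.

**Last checks:**
- **Position:** the blank spans about board x = -29 to 110 mm, with the stop face at 110 mm. It is within about 1° of square and spans y = -21 to 19 mm, inside the ±45 mm lines.
- **Height:** its top reads 40 mm, so it is flat on the board.
- **Clear of the robot:** the fingers are about 190 mm above it, and the wrist force is near zero.
- **Bystanders:** the glue bottle, tape measure, clamp, offcut and the other two blanks look unmoved in the last picture. I did not re-measure them.

One reading disagreed: the last side-view fit of the blank came out as 166 x 63 mm because the colour mask also took in the shaded stop. I relied on the scene view (143 x 41 mm) and a side-view strip across the joint, which had the blank ending at about 110 mm.

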